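# Unclip the vent-filter cover on the microscope bench

## Task

The vent filter beside the microscopes is due for a change: squeeze together the two snap tabs on the square cover, lift the cover off its housing and set it down flat, right way up, inside the white tray, without dropping it. Leave the oblong cover of the other unit clipped on.

Things in the scene. Friction and masses are not known exactly. Their poses are not given: they have to be found in the camera images.
- filter_cover: Square grey clip-on cover to take off, 0.13 kg: plate 100 x 100 x 4 mm with six dark slots and a skirt below. Origin: centre, at the skirt's lower edge (it stands on this); plate top 20 mm above it; z up. Two upright black snap tabs on the plate, either side of the centre along y: each 24 mm wide (x), 6 mm thick, top 50 mm above the origin, outer faces 56 mm apart, to be squeezed together along y.
- filter_housing: Fixed white box 120 x 120 x 50 mm under the square cover. Origin: centre of underside, z up; clipped on, the cover's origin is 34 mm up this axis, axes parallel. Each tab slides in up to 14 mm against a spring (1.5 N, 5.7 N at the stop; 28 mm then over both) and springs back. Its hook frees after 4 mm: squeeze both to the stops, and the held cover lifts straight up, 16 mm to clear.
- tray: Open white plastic tray, fixed on the bench, 200 (x) x 180 (y) mm outside, 22 mm high, walls and floor 4 mm thick. Origin: centre of its underside, z up.
- oblong_cover: The cover to leave alone: oblong grey plate 160 (x) x 84 (y) mm without slots, a small screw head in each corner, with the same two snap tabs, clipped on a fixed white box 180 x 100 x 50 mm. Origin and axes as for the square cover.
There are look-alikes about, which are no part of the job. Leave any purple or yellow look-alike of the filter_cover alone.

How it is judged:
On the way:
1. the square cover is held clear above its housing (z of filter_cover in the frame of filter_housing above 0.06 m and contact force between the fingers and filter_cover above 0.5 N), for 0.2 s.
At the end, for the whole second after the job is handed in: The square cover lies at rest inside the tray, right way up, on the tray's floor (its origin less than 10 mm above the tray's underside, tilt under 10 degrees, centre within 80 mm of the tray's centre), and the oblong cover is still clipped on its unit, within 15 mm of where it was (z of filter_cover in the frame of tray between 0 and 0.01 m and horizontal distance between filter_cover and tray below 0.08 m and angle between filter_cover's own z axis and vertical below 0.17 rad and linear speed of filter_cover below 0.02 m/s and distance of oblong_cover from where it was at the start of the episode below 0.015 m); the robot touches nothing.
It fails at once if the square cover is dropped (moves faster than 0.8 m/s while the fingers do not touch it) (linear speed of filter_cover above 0.8 m/s and contact force between the fingers and filter_cover below 0.05 N).
It fails at once if the oblong cover comes off its unit (moves more than 15 mm) (distance of oblong_cover from where it was at the start of the episode above 0.015 m).
It also fails if it takes over 45 s, if anything falls off the work surface, if the arm or the gripper's body presses on something with over 40 N, if the wrist force passes 120 N, or if a joint passes its speed limit or range.

## Robot

A 6-joint arm with a two-finger parallel gripper is mounted at the origin on the work surface. World frame = base frame: x ahead of the robot, y to its left, z up, the work surface at z = 0. Lengths are in m, angles in rad, forces in N, time in s.
With the tool pointing down it reaches from about 0.325 to 0.75 m from the base axis. Payload 7.6 kg.
Tool frame: the origin (TCP) lies at the very end of the fingers, on their centre line; the grasp point (between the pads) lies 19 mm behind it; z points along the fingers, y is the line along which they close (so a half turn about z gives the same grasp; the last joint's range is limited). The gripper opens to 85 mm and grips with 20 to 120 N. Pads are 22 mm wide; open, the fingers measure 114 mm over their backs; the gripper's body (76 mm by 85 mm) begins 54 mm behind the grasp point. The pads swing forward as they close: fully open they stand 13 mm farther back than shut.
Start: joints at [1.049, 0.052, 1.401, -0, 1.689, -0.07], TCP at [0.229, 0.472, 0.202] pointing down, gripper open.
Joint ranges: [-2.9, 2.9], [-0.91, 2.17], [0.12, 2.37], [-1.06, 4.2], [0.26, 2.73], [-2.93, 2.93]. Speed limits (rad/s): [2.57, 2.57, 3.01, 3.14, 3.14, 3.14].

## Interface

Orientations are given as [roll, pitch, yaw] about the fixed x, y, z axes, in that order (R = Rz(yaw) Ry(pitch) Rx(roll)).
In Python, from plant import goto, move_straight, move_joints, open_jaws, clamp, hold, inverse_kinematics, observe, get_image, get_calibration, PlanningError, job_done gives the robot as it stands. Calls block until the motion is done:
- goto(position, orientation): joint-space move of the TCP to a pose.
- move_straight(position, rate=0.15, orientation=None, f_stop=None): straight line of the TCP; orientation=None keeps the orientation; rate is the mean speed in m/s. With f_stop (N) it stops when the force on the tool has changed by that much, and returns True; else False.
- move_joints(angles): joint-space move.
- open_jaws() and clamp(): open the fingers fully, or close them until they stop; the grip force is fixed at half the most.
- hold(seconds).
- inverse_kinematics(position, orientation): joint angles nearest the present ones, or None.
- observe(): the state.
- get_image(name): name is "scene" or "top" or "wrist"; returns the picture (420x560x3 uint8, blue, green, red); there is no depth.
- get_calibration(name): a dict with "intrinsics" (3x3 intrinsics, pixels), "k1" (the pictures are not rectified: a ray, as slopes to the right and down, at radius r is drawn at 1 + k1 r^2 times it, then the intrinsics apply), "extrinsics" (4x4, takes a point from camera to world coordinates). Camera axes: x right, y down, z forward; pixel columns grow to the right and rows downward; lengths in m; the calibration is good to about 2 mm. A picture is of the moment at which its call begins: read the wrist's pose just before it. get_calibration takes no time and is no camera call; for the wrist camera it gives the pose at the moment of the call.
A pose or a line that the arm cannot do raises PlanningError and nothing moves.
- job_done(): hands the job in; it is judged then, once.
The state is a dict: "time": time; "joints": joint angles; "qd": joint speeds; "joint_torque": joint torques, N m; "tcp_pos": TCP position; "orientation": TCP orientation; "contact_force": force on the tool from outside, world axes, zero at the start; "ft_torque": the same for the moment, N m; "grip_width": opening from 0.0 (shut) to 1.0 (fully open); "gripper_force": force on a finger pad.
Only numpy, scipy, OpenCV 4.12 (cv2) and the standard library are available. Lean on these libraries where they do the work, as an engineer would, in place of code of your own. Each camera call takes 0.05 s, during which the arm holds its last target. There are 200 camera calls.

## Working session

There is one attempt and no reset: what is moved stays moved. The work goes in short steps, each a Python script; the robot and the scene stay as the last script left them, time stands still between calls to the robot, and variables do not carry over. Pictures are saved under pics/ and viewed, at most 11 in all, crops included, and the job is handed in when it is done.

```bash
mkdir -p pics; cat > h.py <<'E'
import numpy as np, cv2
from plant import *
def ray(c,px):
    K=np.array(c["intrinsics"]);k1=c["k1"]
    d=np.array([(px[0]-K[0,2])/K[0,0],(px[1]-K[1,2])/K[1,1]]);u=d.copy()
    for _ in range(30): u=d/(1+k1*(u@u))
    E=np.array(c["extrinsics"]);return E[:3,3],E[:3,:3]@np.array([u[0],u[1],1])
def onz(c,px,z):
    o,r=ray(c,px);return o+r*(z-o[2])/r[2]
def proj(c,p):
    K=np.array(c["intrinsics"]);E=np.array(c["extrinsics"])
    q=E[:3,:3].T@(np.array(p)-E[:3,3]);u=q[:2]/q[2];u=u*(1+c["k1"]*(u@u));return K[:2,:2]@u+K[:2,2]
E
python3 - <<'E'
from h import *
for n in("scene","top"):
    im=get_image(n);cv2.imwrite(f"pics/{n}0.png",im);print(n,get_calibration(n))
E
```

```text
scene {'intrinsics': array([[441.14291438,   0.        , 278.1743744 ],
       [  0.        , 441.14291438, 210.45057975],
       [  0.        ,   0.        ,   1.        ]]), 'k1': 0.031577865495262605, 'extrinsics': array([[-0.41838077,  0.60338538, -0.6788841 ,  1.21597387],
       [ 0.90818991,  0.2879467 , -0.30377257,  0.22303351],
       [ 0.01219051, -0.74364829, -0.66845988,  0.71920063],
       [ 0.        ,  0.        ,  0.        ,  1.        ]])}
top {'intrinsics': array([[443.41181303,   0.        , 278.94911751],
       [  0.        , 443.41181303, 209.05600054],
       [  0.        ,   0.        ,   1.        ]]), 'k1': -0.01961773981275709, 'extrinsics': array([[-2.98089371e-03, -9.89951457e-01,  1.41376193e-01,
         3.86369389e-01],
       [-9.99770567e-01, -4.85370631e-05, -2.14198661e-02,
        -6.97969268e-02],
       [ 2.12114897e-02, -1.41407607e-01, -9.89724184e-01,
         1.02210875e+00],
       [ 0.00000000e+00,  0.00000000e+00,  0.00000000e+00,
         1.00000000e+00]])}
```

View pics/top0.png

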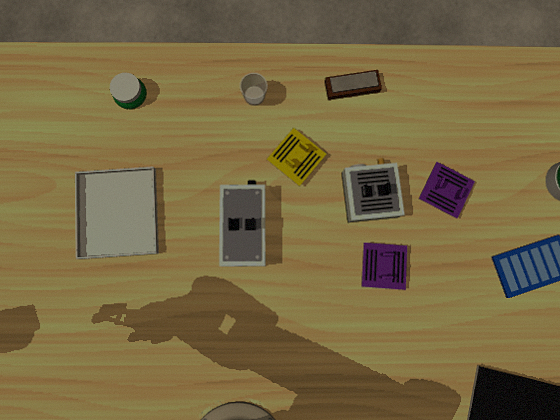

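View pics/scene0.png

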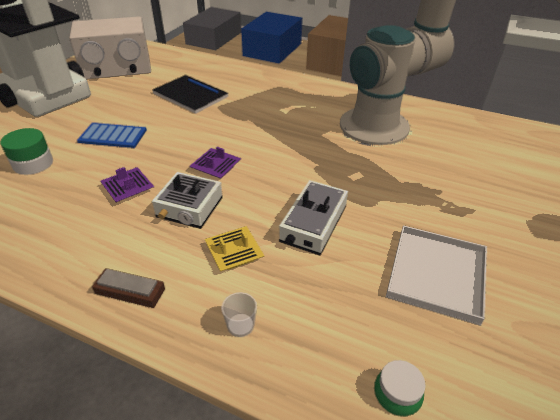

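The top view shows these look-alikes: yellow (298,156), purple (447,189), purple (385,266) and the oblong cover (243,225). The target is the slotted grey square on its white box at (375,191). The tray is at (117,213). I'll take a coarse position, then a wrist view from above.

```bash
python3 - <<'E'
from h import *
c=get_calibration("top")
print("start",observe()["orientation"])
im=cv2.imread("pics/top0.png")
cv2.imwrite("pics/crop.png",cv2.resize(im[140:240,325:425],(600,600),interpolation=cv2.INTER_CUBIC))
p=onz(c,(375,192),.054);print(p)
for q in[(78,170),(155,169),(157,256),(79,258)]:print("tray",onz(c,q,.022))
yaw=observe()["orientation"][2]
for y in(0,1.57,3.14,-1.57):
    print(y,inverse_kinematics([p[0]-.05,p[1],.25],[np.pi,0,y]))
print(onz(c,(298,156),.0),onz(c,(447,189),0),onz(c,(385,266),0))
E
```

```text
start [-3.14028221e+00 -9.27490492e-05  2.68972834e+00]
[ 0.56310188 -0.30517575  0.054     ]
tray [0.61975651 0.3696073  0.022     ]
tray [0.62222657 0.19326906 0.022     ]
tray [0.42319618 0.18158232 0.022     ]
tray [0.41887212 0.3552078  0.022     ]
0 [-5.98411118e-01  2.53408999e-01  1.08434543e+00 -4.44089210e-16
  1.80383822e+00  9.72385209e-01]
1.57 [-0.59841112  0.253409    1.08434543  0.          1.80383822 -0.59761479]
3.14 [-0.59841112  0.253409    1.08434543  0.          1.80383822 -2.16761479]
-1.57 [-5.98411118e-01  2.53408999e-01  1.08434543e+00 -4.44089210e-16
  1.80383822e+00  2.54238521e+00]
[ 0.65952846 -0.13750597  0.        ] [ 0.58041476 -0.49050338  0.        ] [ 0.39997165 -0.33570097  0.        ]
```

View pics/crop.png

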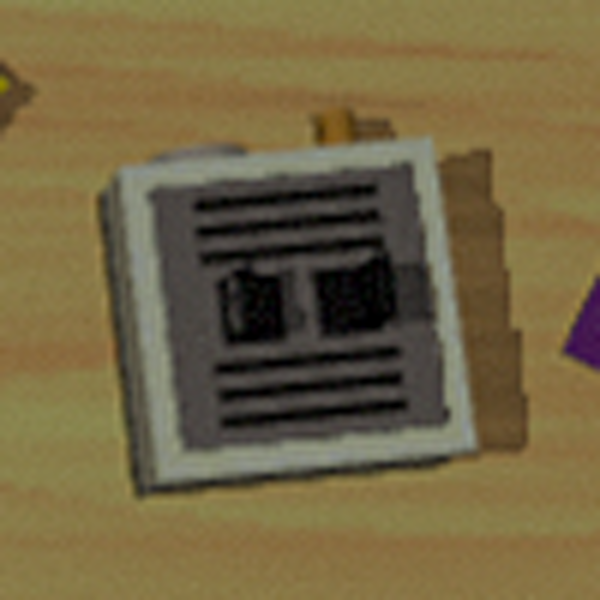

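The crop confirms it: a grey square with six slots and two black tabs at (42,50) and (59,49) crop-scaled, separated along about world y. Now a closer wrist view.

```bash
python3 - <<'E'
from h import *
c=get_calibration("top")
C=[onz(c,(325+a/6,140+b/6),.054) for a,b in[(150,185),(415,165),(445,425),(185,450)]]
ctr=np.mean(C,0);d=(C[0]+C[3]-C[1]-C[2])/2;e=(C[0]+C[1]-C[2]-C[3])/2
y1=np.arctan2(-d[0],d[1]);y2=np.arctan2(e[1],e[0]);print(ctr,y1,y2,np.linalg.norm(d),np.linalg.norm(e))
yaw=(y1+y2)/2
goto([ctr[0]-.03,ctr[1],.27],[np.pi,0,yaw]);o=observe();print(o["time"],o["tcp_pos"],o["orientation"])
c=get_calibration("wrist");im=get_image("wrist");cv2.imwrite("pics/w1.png",im);np.save("w1.npy",c,allow_pickle=True)
print(c["extrinsics"],proj(c,ctr))
E
```

```text
[ 0.56563519 -0.30487611  0.054     ] 0.08721369793205358 0.0883809383177218 0.09897287591549397 0.09958623818042327
3.0417 [ 0.53600715 -0.30409217  0.27000199] [-3.14145808e+00 -3.66715463e-05  8.92662503e-02]
[[ 8.84295859e-02 -9.53006402e-01 -2.89756805e-01  6.09389672e-01]
 [-9.96082398e-01 -8.46796803e-02 -2.54795619e-02 -2.99495396e-01]
 [-2.54327980e-04  2.90874800e-01 -9.56761091e-01  4.41825778e-01]
 [ 0.00000000e+00  0.00000000e+00  0.00000000e+00  1.00000000e+00]] [279.5230982 147.2487155]
```

View pics/w1.png

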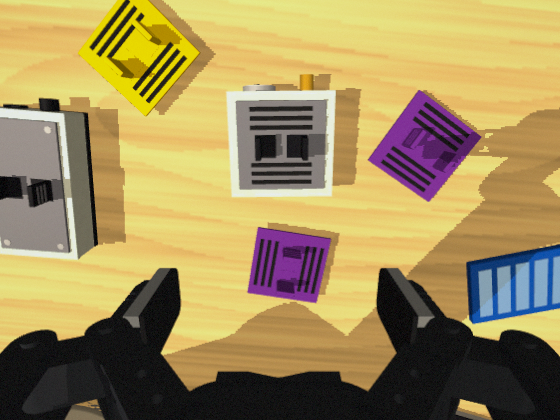

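The wrist view shows the target at about (281,145), where the top-view estimate projects. I'll refine it with a mask, then approach and squeeze.

```bash
python3 - <<'E'
from h import *
c=np.load("w1.npy",allow_pickle=True).item();im=cv2.imread("pics/w1.png")
roi=im[80:205,215:345];hsv=cv2.cvtColor(roi,cv2.COLOR_BGR2HSV)
m=((hsv[...,1]<60)&(hsv[...,2]<190)&(hsv[...,2]>70)).astype(np.uint8)
m=cv2.morphologyEx(m,cv2.MORPH_OPEN,np.ones((3,3)))
k=max(cv2.findContours(m,cv2.RETR_EXTERNAL,cv2.CHAIN_APPROX_NONE)[0],key=cv2.contourArea)
P=np.array([onz(c,q[0]+[215,80],.054)[:2] for q in k])
(cx,cy),s,a=cv2.minAreaRect((P*1000).astype(np.float32));print("rect",cx,cy,s,a)
# tabs: black blobs' outer faces at their tops
x,y,yaw=cx/1e3,cy/1e3,(np.radians(a)+np.pi/4)%(np.pi/2)-np.pi/4
print(x,y,yaw)
if max(abs(np.array(s)-100))<5:
    goto([x,y,.16],[np.pi,0,yaw]);move_straight([x,y,.058],rate=.06,f_stop=8)
    o=observe();print(o["time"],o["tcp_pos"],o["orientation"],o["contact_force"])
    cv2.imwrite("pics/w2.png",np.hstack([get_image("wrist")[60:400,80:480],cv2.resize(get_image("scene")[120:260,120:260],(340,340))]))
E
```

```text
rect 567.3463745117188 -307.5777893066406 (100.29505920410156, 102.59722900390625) 5.909026145935059
0.5673463745117188 -0.30757778930664065 0.10313196183299778
5.475 [ 0.56753885 -0.30768632  0.05842718] [ 3.14117503e+00 -5.48105533e-04  1.03135508e-01] [-0.0678449   0.34014625 -0.9949258 ]
```

View pics/w2.png

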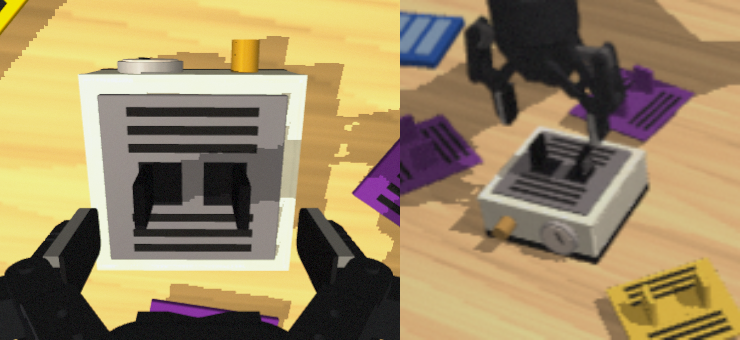

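```bash
python3 - <<'E'
from h import *
o=observe();t=np.array(o["tcp_pos"]);print(t,o["grip_width"],inverse_kinematics(t,o["orientation"])-np.array(o["joints"]))
a=o["orientation"][2];v=np.array([-np.sin(a),np.cos(a),0])
for n in("scene","wrist"):
    c=get_calibration(n)
    for s in(-.0425,.0425):
        for dz in(0,.013,.032):
            print(n,s,dz,proj(c,t+v*s+[0,0,dz]))
    print("tabs",[proj(c,[*(t[:2]+v[:2]*s),.084]) for s in(-.028,.028)])
    print("plate ctr",proj(c,[*t[:2],.054]))
E
```

```text
[ 0.56749121 -0.30765288  0.05834556] 0.9972730866308459 [-4.44089210e-16  3.33066907e-16 -4.44089210e-16  1.76428493e-16
  4.44089210e-16 -5.55111512e-16]
scene -0.0425 0 [169.48697547 184.34911396]
scene -0.0425 0.013 [168.6421728  180.03813856]
scene -0.0425 0.032 [167.38036741 173.60531956]
scene 0.0425 0 [201.9017314  192.02449652]
scene 0.0425 0.013 [201.31984987 187.70096094]
scene 0.0425 0.032 [200.45044852 181.24734721]
tabs [array([173.34274975, 177.0576789 ]), array([195.04152544, 182.09687603])]
plate ctr [185.78975574 189.58045361]
wrist -0.0425 0 [351.89811522 246.13843453]
wrist -0.0425 0.013 [357.19061392 256.12487362]
wrist -0.0425 0.032 [366.44690356 273.59438861]
wrist 0.0425 0 [197.61421864 246.25173437]
wrist 0.0425 0.013 [191.84963178 256.24531575]
wrist 0.0425 0.032 [181.7681174  273.72674543]
tabs [array([332.81666508, 267.36026865]), array([215.68782539, 267.44473287])]
plate ctr [274.82455003 243.15857438]
```

```bash
python3 - <<'E'
from h import *
o=observe();t=np.array(o["tcp_pos"]);a=o["orientation"][2];v=np.array([-np.sin(a),np.cos(a),0]);u=np.array([np.cos(a),np.sin(a),0])
out=[]
for n,(x0,y0,w,h) in(("scene",(140,110,90,100)),("wrist",(110,180,340,378*0+200))):
    c=get_calibration(n);im=get_image(n);f=540/h if n=="scene" else 400/w
    r=cv2.resize(im[y0:y0+h,x0:x0+w],None,fx=f,fy=f,interpolation=cv2.INTER_CUBIC)
    for s in(-.0425,.0425):
        for dz,col in((0,(0,0,255)),(.013,(0,255,0)),(.04,(255,255,0))):
            for e in(-.011,.011):
                q=(proj(c,t+v*s+u*e+[0,0,dz])-[x0-.5,y0-.5])*f
                cv2.circle(r,tuple(q.astype(int)),3,col,-1)
    out.append(cv2.convertScaleAbs(r,alpha=1.3,beta=20))
H=max(r.shape[0] for r in out)
out=[cv2.copyMakeBorder(r,0,H-r.shape[0],0,0,0) for r in out]
r=np.hstack(out)[:, :800] if sum(x.shape[1] for x in out)<=900 else np.hstack(out)
r=np.hstack(out);r=cv2.resize(r,None,fx=min(1,800/r.shape[1]),fy=min(1,800/r.shape[1]));cv2.imwrite("pics/m3.png",r);print(r.shape)
E
```

```text
(488, 800, 3)
```

View pics/m3.png

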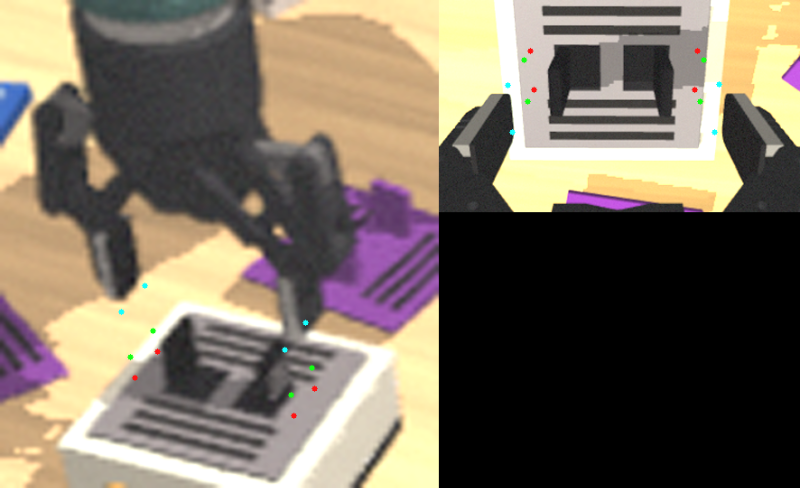

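Marked points show that the open fingertips stand about 40 mm above the reported TCP in both views, not 13 mm. At this height they would miss the tabs, so I'll back up and look at the shut fingers before squeezing.

```bash
python3 - <<'E'
from h import *
t=np.array(observe()["tcp_pos"]);move_straight([t[0],t[1],.15],rate=.15)
clamp();o=observe();print(o["time"],o["tcp_pos"],o["grip_width"],o["gripper_force"])
t=np.array(o["tcp_pos"]);out=[]
for n,(x0,y0,w,h) in(("scene",(140,70,120,120)),("wrist",(190,180,180,180))):
    c=get_calibration(n);im=get_image(n);f=400/h
    r=cv2.convertScaleAbs(cv2.resize(im[y0:y0+h,x0:x0+w],None,fx=f,fy=f,interpolation=cv2.INTER_CUBIC),alpha=1.6,beta=30)
    for dz,col in((0,(0,0,255)),(.013,(0,255,0)),(.026,(255,0,255)),(.04,(255,255,0))):
        q=(proj(c,t+[0,0,dz])-[x0-.5,y0-.5])*f;cv2.circle(r,tuple(q.astype(int)),3,col,-1)
    out.append(r)
cv2.imwrite("pics/m4.png",np.hstack(out))
E
```

```text
7.2083 [ 0.56743824 -0.30763386  0.15005836] -0.003229942064097226 0.0
```

View pics/m4.png

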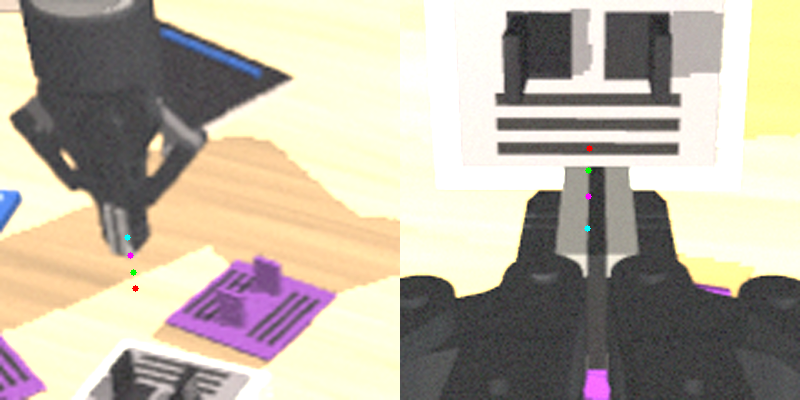

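The shut tips also end about 29 mm short of the reported TCP, consistently with 42 mm when open (the known 13 mm swing). So I'll correct by going about 28 mm lower (TCP z about 0.031), with a force guard, then squeeze.

```bash
python3 - <<'E'
from h import *
open_jaws();t=np.array(observe()["tcp_pos"])
print(move_straight([t[0],t[1],.08],rate=.15,f_stop=8),move_straight([t[0],t[1],.031],rate=.05,f_stop=6))
o=observe();print(o["time"],o["tcp_pos"],o["contact_force"])
clamp();o=observe();print(o["time"],o["tcp_pos"],o["grip_width"],o["gripper_force"],o["contact_force"])
r=[cv2.resize(get_image("scene")[100:220,130:250],(400,400)),cv2.resize(get_image("wrist")[150:330,190:370],(400,400))]
cv2.imwrite("pics/m5.png",np.hstack(r))
E
```

```text
False False
9.8417 [ 0.56769361 -0.30780588  0.03153538] [ 0.18112436 -0.09828924  0.27962946]
10.4333 [ 0.56787044 -0.30597655  0.03302852] 0.2560372995653344 61.9211483001709 [-4.55978931  9.7777358  11.79899378]
```

View pics/m5.png

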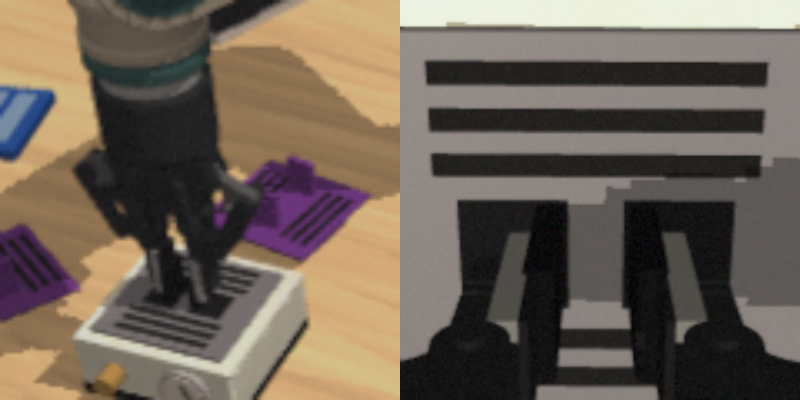

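Both pads sit on the tabs' outer faces and the tabs are squeezed in. Lifting.

```bash
python3 - <<'E'
from h import *
o=observe();t=np.array(o["tcp_pos"])
print(move_straight([t[0],t[1],t[2]+.03],rate=.04,f_stop=25));o=observe();print(o["time"],o["tcp_pos"],o["grip_width"],o["gripper_force"],o["contact_force"])
print(move_straight([t[0],t[1],.2],rate=.12));hold(.3);o=observe();print(o["time"],o["tcp_pos"],o["grip_width"],o["gripper_force"],o["contact_force"],o["ft_torque"])
r=[cv2.resize(get_image("scene")[60:220,110:270],(400,400)),cv2.resize(get_image("wrist")[150:330,190:370],(400,400))]
cv2.imwrite("pics/m6.png",np.hstack(r))
E
```

```text
False
11.4833 [ 0.56771038 -0.30606312  0.06274671] 0.26100234002088485 60.9888231754303 [ 0.5905739   0.2999915  -1.07074278]
False
13.075 [ 0.56778603 -0.30593738  0.19965045] 0.2599991356148476 60.99017143249512 [ 0.5716229  -0.37171781 -1.46446751] [-0.01782751 -0.00463425 -0.00945374]
```

View pics/m6.png

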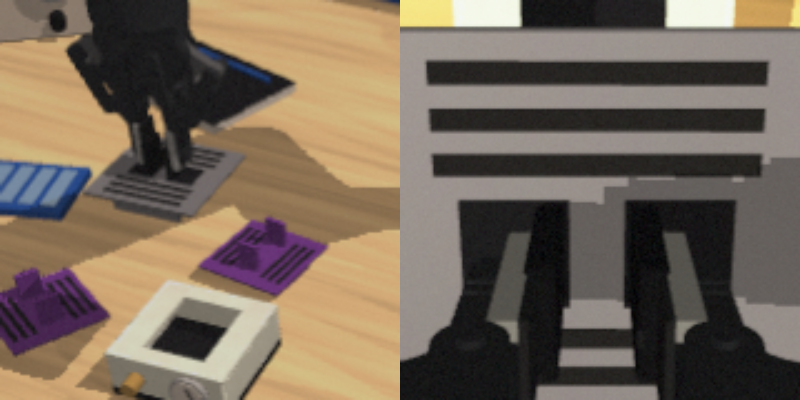

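The cover is lifted clear and level, with no slip, and the housing is empty. Next I carry it to the tray and lower with a force stop.

```bash
python3 - <<'E'
from h import *
x,y,R=.521,.275,[np.pi,0,.065]
goto([x,y,.2],R);o=observe();print(o["time"],o["tcp_pos"],o["orientation"],o["grip_width"])
c=get_calibration("top");print("pred px",proj(c,[x,y,.2]))
move_straight([x,y,.03],rate=.12,f_stop=8);print(move_straight([x,y,-.002],rate=.03,f_stop=4))
o=observe();print(o["time"],o["tcp_pos"],o["contact_force"])
r=[cv2.resize(get_image("scene")[190:350,350:510],(400,400)),cv2.resize(get_image("top")[120:300,40:220],(400,400))]
cv2.imwrite("pics/m7.png",np.hstack(r))
E
```

```text
15.2667 [0.52148073 0.27418535 0.19996942] [ 3.14138508e+00 -4.33011650e-05  6.37469089e-02] 0.2550074635762696
pred px [ 84.89789882 199.93458609]
True
17.6667 [0.52078652 0.27488935 0.00302449] [-0.60297108  0.07859778  4.82961417]
```

View pics/m7.png

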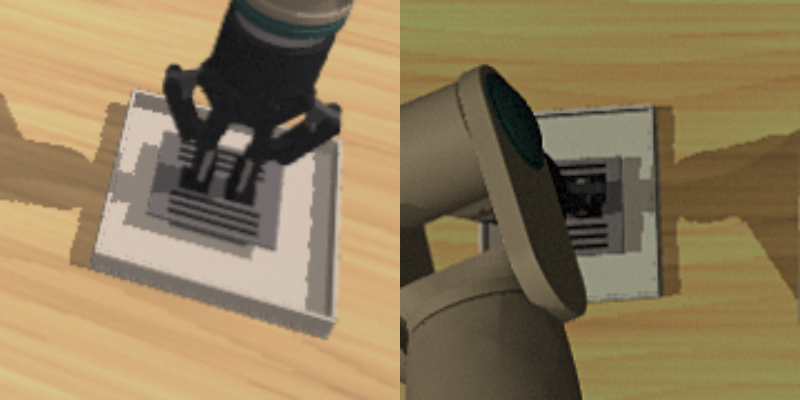

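The cover is on the tray floor, central, with contact at the predicted height of 3 mm. I'll release it and retreat.

```bash
python3 - <<'E'
from h import *
open_jaws();hold(.2);t=np.array(observe()["tcp_pos"])
move_straight([t[0],t[1],.06],rate=.06);move_straight([t[0],t[1],.2],rate=.15)
goto([.40,.0,.28],[np.pi,0,.065]);hold(.5)
o=observe();print(o["time"],o["contact_force"])
r=[cv2.resize(get_image("scene")[170:350,240:510],(600,400)),cv2.resize(get_image("top")[120:300,40:130],(200,400))]
cv2.imwrite("pics/m8.png",np.hstack(r))
E
```

```text
22.4833 [ 0.09152852  0.54825994 -0.69041895]
```

View pics/m8.png

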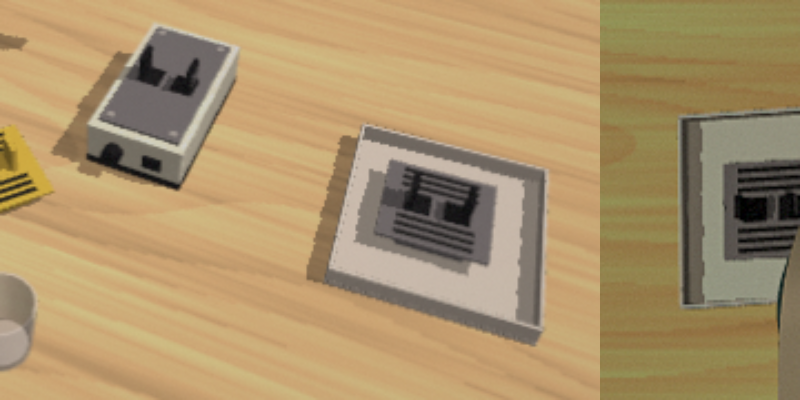

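The cover lies flat and right way up in the tray, and the oblong cover is still clipped on.

```bash
python3 -c "
from plant import *
print(job_done())"
```

```text
the job is handed in; nothing more can be done
None
```

The square filter cover was unclipped, lifted off and set down flat, right way up, in the white tray; the oblong cover is still clipped on, and the job was handed in at about 22.5 s of the 45 s allowed (no verdict was returned).

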